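# Clamp a square wood blank in a spring-jaw holder

## Robot

A 6-joint arm with a two-finger parallel gripper is mounted at the origin on the work surface. World frame = base frame: x ahead of the robot, y to its left, z up, the work surface at z = 0. Lengths are in m, angles in rad, forces in N, time in s.
With the tool pointing down it reaches from about 0.4 to 0.825 m from the base axis. Payload 7 kg.
Tool frame: the origin (TCP) lies on the centre line of the jaws, within the pads' length; the fingertips stand 19 mm ahead of it and the grasp point (between the pads) is the TCP; z points along the fingers, y is the line along which they close (so a half turn about z gives the same grasp; the last joint's range is limited). The gripper opens to 88 mm and grips with 3 to 60 N. Pads are 19 mm wide; open, the fingers measure 130 mm over their backs; the gripper's body (78 mm by 193 mm) begins 47 mm behind the grasp point.
Start: joints at [1.483, 0.359, 0.012, 0, -1.224, -0.288], TCP at [0.248, 0.628, 0.246] pointing down, gripper open.
Joint ranges: [-3.07, 3.07], [-1.43, 2.12], [-1.02, 1.25], [-3.03, 1.67], [-3.05, -0], [-3.03, 3.03]. Speed limits (rad/s): [2.39, 2.39, 3.01, 3.14, 3.14, 3.14].

## Interface

Orientations are given as [roll, pitch, yaw] about the fixed x, y, z axes, in that order (R = Rz(yaw) Ry(pitch) Rx(roll)).
In Python, from station import arm, imaging, models gives the robot as it stands.
- The arm moves only by the tool play_rows, never from a script. Its arguments are lists of equal length, an entry for each row: "travel": the shift along the tool's x, y, z in units of 25 mm (1.0 is 25 mm), a list of three; "twist": the turn about the tool's z in units of 0.15 rad (1.0 is 0.15 rad). A call has 1 to 8 rows; each row shifts and turns the commanded pose from where the row before left it, along the tool's axes as they then stand; what a row does not reach is not made up. A row lasts 1/8 s, in which the tool goes at most 62.5 mm and 10.7 degrees, less where a joint would pass 70% of its speed; a pose out of reach is approached as far as the arm can. A call with a number of a shift or a turn outside -1 to 1 is refused whole. A call with a gripper value outside its range is refused whole. "fingers" is the opening, from 0 (shut) to 1 (fully open), set as the call begins (left out, the last holds). The fingers move at their own pace and stop on an object; "newtons" is the grip in N (left out, the last holds). Time passes only in rows, so rows that do not move let the fingers close. It gives the time, the measured TCP pose, the force, the opening and the grip force at its end, in the units of the state.
- arm.get_state(): the state, without advancing time (a new reading comes with each control period).
- imaging.grab_frame(name): name is "side" or "top"; returns a dict with "pixels" (420x560x3 uint8, red, green, blue), "fx", "fy", "cx", "cy" (pixels), "distortion" ([k1, k2, p1, p2, k3] as OpenCV has them; the pictures are not rectified), "R" (3x3) and "t" (3): a world point X has camera coordinates R X + t. Camera axes: x right, y down, z forward; pixel columns grow to the right and rows downward; lengths in m; the calibration is good to about 2 mm. A picture is of the moment at which its call begins. There is no depth.
- arm.job_done(): hands the job in; it is judged then, once.
Trained networks look in the newest picture that a camera, given by its name, has taken for a name from the list of things; names that differ only in an ending like _2 or _b are one class to them, and where a whole thing is asked for, a point or a joint stands for the part that bears it (a point fixed in the world has none). Each returns a list of dicts, best first, with "confidence" (0 to 1); they miss things now and then, are a little off and sometimes report something else, mostly with a low value. They report only what shows in the picture. A call takes as long as a camera call. They do not tell look-alikes from the thing itself.
- models.boxes_of(name, camera): "extent" ([centre column, centre row, width, height] in pixels, round what is visible of it).
- models.silhouettes(name, camera): "pixels" (420x560 bool, what is visible of it) and "extent" ([centre column, centre row, width, height] in pixels, round what is visible of it).
The state is a dict: "t": time; "q": joint angles; "qd": joint speeds; "joint_efforts": joint torques, N m; "eef_pos": TCP position; "ee_rot": TCP orientation; "force": force on the tool from outside, world axes, zero at the start; "moment": the same for the moment, N m; "width": finger opening in m; "gripper_force": force on a finger pad.
Only numpy, scipy, OpenCV 4.12 (cv2) and the standard library are available. Lean on these libraries where they do the work, as an engineer would, in place of code of your own. Each camera call takes 0.05 s, during which the arm holds its last target. There are 200 camera calls.

## Task

Load the square wood blank into the bench holder: use the blank itself to push the red spring jaw back and hold it open, lower the blank behind the fixed stop until it lies flat on the holder's floor, square in the nest between the two cheeks, then let go so that the spring jaw clamps it endways against the stop. Leave the hammer, the tin can and the glue bottle where they are.

Things in the scene. Friction and masses are not known exactly. Their poses are not given: they have to be found in the camera images.
- blank: Loose square wooden bar, 130 mm long (its x axis), 40 x 40 mm in section, about 150 g, pale wood with dark sealed ends; both ends and all four long faces are alike. Origin at the middle of its underside, z up; it starts lying flat on the bench.
- blank_center (a point): The centre of the blank, 20 mm above its underside.
- holder: Clamping holder bolted to the bench: grey base plate x = -120 to +190, y = -55 to +55 mm, 20 mm thick; its top is the floor the blank lies on. Origin on the bench surface under the centre of the clamped blank; z up; x is the clamping direction, from fixed stop (-x) to spring jaw (+x). Behind the jaw a blue spring housing stands at x = 136 to 172 mm, top 66 mm above the bench.
- stop_top (a point): Top middle of the inner face of the dark steel fixed stop, at x = -65 mm, y = 0 in the holder's frame, 42 mm above the bench (22 mm above the floor). The stop is 20 mm thick (x = -85 to -65 mm) and 88 mm wide in y. Two cheeks as high as the stop reach from it to x = -40 mm, 48 mm apart (y = -24 to +24 mm): the blank's end sits between them.
- nest (a point): Point on the holder's floor (20 mm above the bench) that lies under the centre of the clamped blank; the same axes as the holder. Nothing stands beside the nest from x = -40 mm to the jaw, so the fingers have room there.
- jaw_face (a point): Top middle of the clamping face of the red spring jaw: a flat upright plate, 70 mm wide in y, 16 mm thick, without a lead-in bevel, top 69 mm above the bench (27 mm higher than the stop). It moves with the jaw; the same axes as the holder, the face looks to the holder's -x.
- jaw (a joint): Travel of the spring jaw along the holder's +x, in m. 0 = closed: the face then stands at x = 47 mm, 112 mm from the stop, too close for the 130 mm blank. It opens to at most 0.040. The spring pushes it shut with about 4 N when closed, 7 N at 0.018 (where it stands when it clamps the blank) and 10 N at 0.040; let go, it springs shut.
- hammer: Hammer lying flat on the bench, handle along its x axis, 260 mm long and 26 mm thick, the 90 mm steel head at its +x end; origin on the bench under the middle of its length. Bystander.
- can: Tin can with a green band, 76 mm diameter, 100 mm tall, standing; origin at the centre of its underside. Bystander.
- glue: Yellow glue bottle with an orange cap, 52 mm diameter, 150 mm tall, standing; origin at the centre of its underside. Bystander.
Mind the look-alikes: they are no part of the job. Leave any blue or turquoise look-alike of the blank alone.

How it is judged:
By the outcome, as a careful person would: the job done as asked, in the order asked, and still so for the second after the job is handed in, with the robot touching nothing.
It also fails if it takes over 40 s, if anything falls off the work surface, if the arm or the gripper's body presses on something with over 40 N, if the wrist force passes 120 N, or if a joint passes its speed limit or range.

## Working session

There is one attempt and no reset: what is moved stays moved. The work goes in short steps, Python scripts to look and compute and a tool call to move; the robot and the scene stay as the last step left them, time stands still between calls to the robot, and variables do not carry over. Pictures are saved under pics/ and viewed, at most 10 in all, crops included, and the job is handed in when it is done.

Besides the shell and the picture viewer there is one more tool, called by a JSON object that holds its "op" and its "data". play_rows: Moves the arm, as the interface text tells. Shifts and turns lie within -1 to 1; 1 stands for 25 mm of shift or 0.15 rad of turn. Its arguments: {"type":"object","properties":{"travel":{"type":"array","items":{"type":"array","items":{"type":"number"}}},"twist":{"type":"array","items":{"type":"number"}},"fingers":{"type":"number"},"newtons":{"type":"number"}},"required":["travel","twist"]}

```bash
mkdir -p pics; python3 - <<'E'
from station import arm, imaging, models
import cv2, numpy as np
s=arm.get_state(); print({k:np.round(v,3).tolist() for k,v in s.items()})
for c in("side","top"):
    f=imaging.grab_frame(c); cv2.imwrite(f"pics/{c}0.png",f["pixels"][:,:,::-1])
    print(c,f["fx"],f["cx"],f["cy"],f["distortion"],np.round(f["R"],3).tolist(),np.round(f["t"],3))
    for n in("blank","holder","jaw_face","stop_top","hammer","can","glue"):
        try:
            for b in models.boxes_of(n,c): print(n,round(b["confidence"],2),np.round(b["extent"]).tolist())
        except Exception as e: print(n,e)
E
```

```text
{'t': 0.0, 'q': [1.483, 0.359, 0.011, -0.0, -1.224, -0.288], 'qd': [0.0, 0.003, 0.0, -0.001, 0.001, -0.001], 'joint_efforts': [0.002, -58.271, 29.304, 6.997, 0.007, -0.0], 'eef_pos': [0.248, 0.627, 0.245], 'ee_rot': [3.14, -0.0, -0.376], 'force': [-0.169, 0.19, 0.271], 'moment': [-0.027, -0.017, 0.017], 'gripper_force': 0.0, 'width': 0.088}
side 448.76848266316995 280.59299968859983 210.22600561871394 [0.04692971 0.         0.         0.         0.        ] [[0.796, -0.606, -0.019], [-0.409, -0.513, -0.755], [0.447, 0.609, -0.655]] [-0.449  0.28   1.295]
blank 0.69 [269.0, 174.0, 28.0, 20.0]
blank 0.64 [208.0, 169.0, 32.0, 26.0]
blank 0.62 [225.0, 193.0, 24.0, 23.0]
holder 0.8 [306.0, 244.0, 87.0, 69.0]
jaw_face 0.7 [313.0, 240.0, 28.0, 21.0]
stop_top 0.69 [306.0, 245.0, 88.0, 69.0]
hammer 0.63 [332.0, 206.0, 66.0, 43.0]
can 0.83 [247.0, 153.0, 19.0, 31.0]
glue 0.91 [301.0, 343.0, 21.0, 48.0]
top 432.35649603911367 278.5992351845065 211.68560575186217 [0.00581124 0.         0.         0.         0.        ] [[0.012, -1.0, -0.002], [-0.993, -0.012, -0.117], [0.117, 0.003, -0.993]] [-0.003  0.527  1.391]
blank 0.74 [155.0, 214.0, 43.0, 18.0]
blank 0.66 [205.0, 162.0, 37.0, 19.0]
blank 0.63 [203.0, 220.0, 37.0, 40.0]
holder 0.79 [319.0, 203.0, 96.0, 31.0]
jaw_face 0.81 [334.0, 202.0, 25.0, 26.0]
stop_top 0.74 [317.0, 203.0, 97.0, 34.0]
stop_top 0.38 [161.0, 160.0, 31.0, 30.0]
hammer 0.72 [293.0, 147.0, 79.0, 28.0]
can 0.8 [161.0, 159.0, 34.0, 30.0]
can 0.57 [204.0, 217.0, 27.0, 40.0]
glue 0.71 [415.0, 284.0, 20.0, 20.0]
```

```bash
python3 - <<'E'
import cv2, numpy as np
a=cv2.imread("pics/top0.png")[115:305,120:440]; b=cv2.imread("pics/side0.png")[120:300,150:420]
cv2.imwrite("pics/t1.png",cv2.resize(a,None,fx=2.5,fy=2.5,interpolation=cv2.INTER_CUBIC))
cv2.imwrite("pics/s1.png",cv2.resize(b,None,fx=2.9,fy=2.9,interpolation=cv2.INTER_CUBIC))
E
```

```text
(no output)
```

View pics/t1.png

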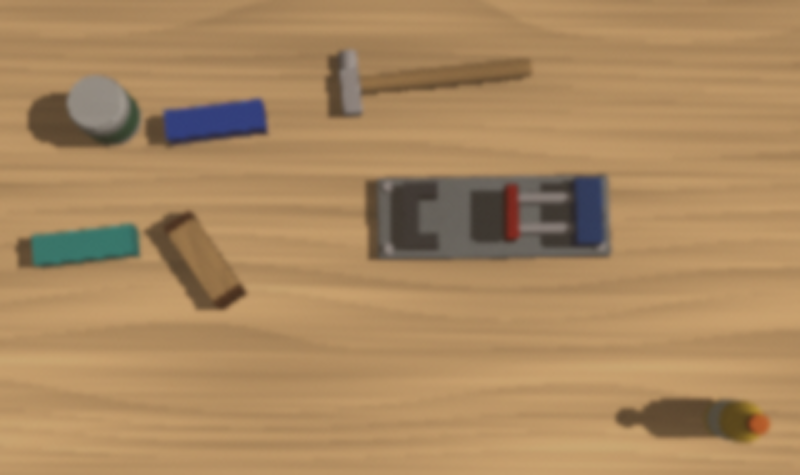

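View pics/s1.png

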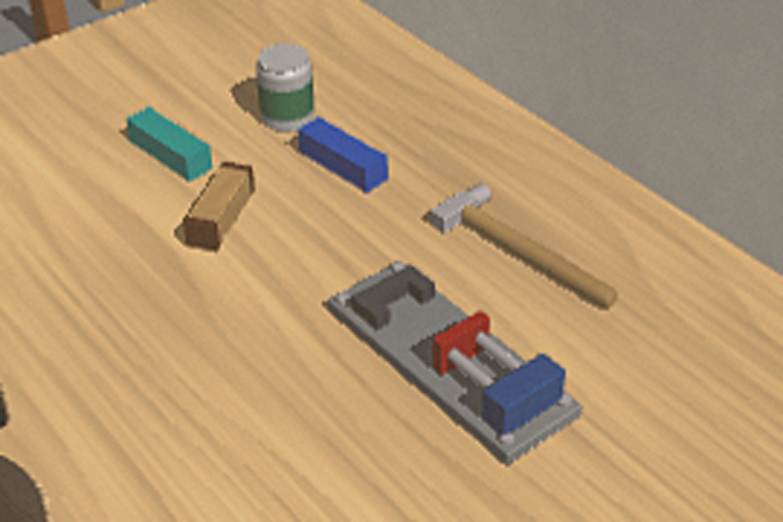

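The top view shows the brown blank at full-frame pixel (202,219), with a blue and a turquoise look-alike nearby. The holder is at (315,202), with its stop to the left (world +y) and the red jaw to the right. The can, hammer and glue bottle are all clear of the path.

```bash
cat > h.py <<'E'
import cv2, numpy as np
from scipy.optimize import minimize
from station import arm, imaging, models
def box(x0,x1,y0,y1,z0,z1): return np.array([[x,y,z] for x in(x0,x1) for y in(y0,y1) for z in(z0,z1)])/1000
BL=[box(-65,65,-20,20,0,40)]
HO=[box(-120,190,-55,55,0,20),box(-85,-65,-44,44,20,42),box(47,63,-35,35,20,69),box(136,172,-45,45,20,66)]
S=4
def proj(f,P):
    K=np.array([[f["fx"],0,f["cx"]],[0,f["fy"],f["cy"]],[0,0,1]])
    return cv2.projectPoints(np.asarray(P,float).reshape(-1,1,3),cv2.Rodrigues(np.array(f["R"]))[0],np.array(f["t"],float),K,np.array(f["distortion"],float))[0][:,0]
def place(P,p): # x,y,z,yaw
    c,s=np.cos(p[3]),np.sin(p[3]); return P@np.array([[c,s,0],[-s,c,0],[0,0,1]])+p[:3]
def render(f,boxes,p):
    m=np.zeros((420*S,560*S),np.uint8)
    for b in boxes:
        u=(proj(f,place(b,p))+.5)*S-.5
        cv2.fillConvexPoly(m,np.round(cv2.convexHull(u.astype(np.float32))*16).astype(np.int32),1,shift=4)
    return cv2.resize(m.astype(np.float32),(560,420),interpolation=cv2.INTER_AREA)
def fit(views,boxes,p0,free=(0,1,2,3)):
    free=list(free); sc=np.array([.01,.01,.01,.1])[free]
    def full(d): p=np.array(p0,float); p[free]+=d*sc; return p
    cost=lambda d: sum(np.abs(render(f,boxes,full(d))-m).sum()/m.sum() for f,m in views)
    n=len(free); sim=np.vstack([np.zeros(n),np.eye(n)])
    for k in range(2):
        r=minimize(cost,sim[0] if k==0 else r.x,method="Nelder-Mead",options=dict(initial_simplex=(sim if k==0 else r.x+sim*.4),xatol=.003,fatol=1e-5,maxiter=400))
    return full(r.x),r.fun
def sil(name,cam,near=None):
    o=models.silhouettes(name,cam)
    if near is not None: o=[d for d in o if np.hypot(*(np.array(d["extent"][:2])-near))<15]
    return o[0]["pixels"].astype(np.float32)
E
python3 - <<'E'
from h import *
F={c:imaging.grab_frame(c) for c in("top","side")}
near={"top":(203,220),"side":(225,193)}
def ray(f,u,z):
    K=np.array([[f["fx"],0,f["cx"]],[0,f["fy"],f["cy"]],[0,0,1]])
    n=cv2.undistortPoints(np.array([[u]],float),K,np.array(f["distortion"]))[0,0]
    R=np.array(f["R"]);C=-R.T@f["t"];d=R.T@[*n,1];return C+d*(z-C[2])/d[2]
b0=ray(F["top"],(203,219),.02); h0=ray(F["top"],(307,203),.02); print(b0,h0)
vb=[(F[c],sil("blank",c,near[c])) for c in F]; vh=[(F[c],sil("holder",c)) for c in F]
# blank image direction: crop (180,220)->(230,300)
d=ray(F["top"],(212,235),.04)-ray(F["top"],(192,203),.04); yb=np.arctan2(d[1],d[0])
for nm,v,B,p0 in(("blank",vb,BL,[*b0[:2],0,yb]),("holder",vh,HO,[*h0[:2],0,-np.pi/2])):
    for vv,fr in((v,(0,1,2,3)),(v,(0,1,3)),(v[:1],(0,1,3)),(v[1:],(0,1,3))):
        p,c=fit(vv,B,p0,fr); print(nm,np.round(p,4),round(c,3))
E
```

```text
[0.50098232 0.2529177  0.02      ] [ 0.55843517 -0.09088244  0.02      ]
blank [ 5.0340e-01  2.5790e-01 -1.4000e-03 -2.5281e+00] 0.118
blank [ 0.5032  0.2577  0.     -2.5297] 0.119
blank [ 0.5027  0.2577  0.     -2.5376] 0.061
blank [ 0.5035  0.2571  0.     -2.5205] 0.05
holder [ 5.6500e-01 -8.9300e-02  1.1000e-03 -1.5468e+00] 0.073
holder [ 0.5652 -0.0891  0.     -1.5456] 0.074
holder [ 0.5652 -0.0894  0.     -1.5465] 0.027
holder [ 0.5669 -0.0883  0.     -1.5565] 0.039
```

{"op": "play_rows", "data": {"travel": [[0, 0, 0.6], [0, 0, 0.6], [0, 0, 0.6], [0, 0, 0.6], [0, 0, 0.6], [0, 0, 0.6], [0, 0, 0.6], [0, 0, 0]], "twist": [-0.94, -0.94, -0.94, -0.94, -0.94, -0.94, -0.94, 0], "fingers": 0.8, "newtons": 40}}

```text
t: 2.1
eef_pos: [0.2476, 0.6271, 0.1393]
ee_rot: [3.14, 0.002, 0.61]
force: [0.2, -0.2, 1.2]
width: 0.0702
gripper_force: 0.0
```

```bash
cat >> h.py <<'E'
from scipy.spatial.transform import Rotation as Ro
def go(target):
    s=arm.get_state(); R=Ro.from_euler("xyz",s["ee_rot"]).as_matrix()
    d=R.T@(np.array(target[:3])-s["eef_pos"]); y=(target[3]-s["ee_rot"][2]+np.pi)%(2*np.pi)-np.pi
    print("t",round(s["t"],2),"pos",np.round(s["eef_pos"],4),"rot",np.round(s["ee_rot"],4),"F",np.round(s["force"],1),"w",round(s["width"],4),"g",round(s["gripper_force"],1))
    print("travel units",np.round(d/.025,2),"twist units",round(-y/.15,2))
E
python3 -c "
from h import *
go([.5032,.2577,.12,.612])"
```

```text
t 2.1 pos [0.2476 0.6271 0.1393] rot [3.1398e+00 1.8000e-03 6.1010e-01] F [ 0.2 -0.2  1.2] w 0.0702 g 0.0
travel units [-0.09 17.97  0.8 ] twist units -0.01
```

{"op": "play_rows", "data": {"travel": [[0, 1, 0.1], [0, 1, 0.1], [0, 1, 0.1], [0, 1, 0.1], [0, 1, 0.1], [0, 1, 0.1], [0, 1, 0.1], [0, 1, 0.1]], "twist": [0, 0, 0, 0, 0, 0, 0, 0]}}

```text
t: 3.1
eef_pos: [0.3635, 0.4627, 0.1204]
ee_rot: [3.142, -0.0, 0.611]
force: [-0.1, 0.2, -0.8]
width: 0.0699
gripper_force: 0.0
```

{"op": "play_rows", "data": {"travel": [[0, 1, 0], [0, 1, 0], [0, 1, 0], [0, 1, 0], [0, 1, 0], [0, 1, 0], [0, 1, 0], [0, 1, 0]], "twist": [0, 0, 0, 0, 0, 0, 0, 0]}}

```text
t: 4.1
eef_pos: [0.4781, 0.2989, 0.1207]
ee_rot: [-3.142, -0.0, 0.611]
force: [0.1, 0.0, -0.7]
width: 0.0702
gripper_force: 0.0
```

{"op": "play_rows", "data": {"travel": [[-0.09, 1, 0], [0, 0.97, 0], [0, 0, 0]], "twist": [0, 0, 0]}}

```text
t: 4.47
eef_pos: [0.5045, 0.2569, 0.1206]
ee_rot: [3.141, 0.0, 0.609]
force: [-0.3, 0.2, -0.3]
width: 0.0701
gripper_force: 0.0
```

```bash
python3 -c "
from h import *
go([.5032,.2577,.022,.612])"
```

```text
t 4.47 pos [0.5045 0.2569 0.1206] rot [3.1415e+00 1.0000e-04 6.0910e-01] F [-0.3  0.2 -0.3] w 0.0701 g 0.0
travel units [-0.02 -0.06  3.94] twist units -0.02
```

Descend, then close.

{"op": "play_rows", "data": {"travel": [[0, -0.05, 0.8], [0, 0, 0.8], [0, 0, 0.8], [0, 0, 0.8], [0, 0, 0.5], [0, 0, 0.24], [0, 0, 0]], "twist": [0, 0, 0, 0, 0, 0, 0]}}

```text
t: 5.35
eef_pos: [0.503, 0.2598, 0.022]
ee_rot: [3.141, 0.0, 0.611]
force: [0.6, -0.8, -0.5]
width: 0.0702
gripper_force: 0.0
```

{"op": "play_rows", "data": {"travel": [[0, 0, 0], [0, 0, 0], [0, 0, 0], [0, 0, 0], [0, 0, 0], [0, 0, 0]], "twist": [0, 0, 0, 0, 0, 0], "fingers": 0.3, "newtons": 40}}

```text
t: 6.1
eef_pos: [0.5032, 0.2596, 0.0224]
ee_rot: [3.141, -0.0, 0.611]
force: [1.5, -3.2, 5.0]
width: 0.0396
gripper_force: 40.0
```

{"op": "play_rows", "data": {"travel": [[0, 0, -0.4], [0, 0, -0.8], [0, 0, -0.8], [0, 0, -0.8], [0, 0, -0.8], [0, 0, -0.6], [0, 0, 0], [0, 0, 0]], "twist": [0, 0, 0, 0.5, 0.96, 0.96, 0.96, 0.96]}}

```text
t: 7.1
eef_pos: [0.5026, 0.2598, 0.1274]
ee_rot: [-3.141, 0.0, -0.045]
force: [-0.2, -0.3, -1.7]
width: 0.0396
gripper_force: 40.0
```

{"op": "play_rows", "data": {"travel": [[0, 0, 0], [0, 0, 0], [0, 0, 0], [0, 0, 0], [0, 0, 0], [0, 0, 0], [0, 0, 0], [0, 0, 0]], "twist": [0.96, 0.96, 0.96, 0.96, 0.96, 0.96, 0.96, 0.96]}}

```text
t: 8.1
eef_pos: [0.5026, 0.2597, 0.1271]
ee_rot: [3.141, 0.0, -1.197]
force: [-0.1, 0.1, -2.2]
width: 0.0397
gripper_force: 40.0
```

{"op": "play_rows", "data": {"travel": [[0, 0, 0], [0, 0, 0], [0, 0, 0]], "twist": [0.96, 0.96, 0.44]}}

```text
t: 8.48
eef_pos: [0.5026, 0.2597, 0.1271]
ee_rot: [3.141, 0.0, -1.549]
force: [-0.6, 0.0, -2.3]
width: 0.04
gripper_force: 40.0
```

```bash
python3 -c "
from h import *
go([.5652,-.0650,.12,-1.548])"
```

```text
t 8.47 pos [0.5026 0.2597 0.1271] rot [ 3.1410e+00  1.0000e-04 -1.5493e+00] F [-0.6  0.  -2.3] w 0.04 g 40.0
travel units [13.04 -2.23  0.28] twist units -0.01
```

{"op": "play_rows", "data": {"travel": [[1, -0.2, 0], [1, -0.2, 0], [1, -0.2, 0], [1, -0.2, 0], [1, -0.2, 0], [1, -0.2, 0], [1, -0.2, 0], [1, -0.2, 0]], "twist": [0, 0, 0, 0, 0, 0, 0, 0]}}

```text
t: 9.48
eef_pos: [0.5477, 0.0601, 0.1271]
ee_rot: [3.141, 0.0, -1.546]
force: [-0.1, 0.1, -2.2]
width: 0.0394
gripper_force: 40.0
```

{"op": "play_rows", "data": {"travel": [[1, -0.2, 0], [1, -0.2, 0], [1, -0.23, 0], [1, 0, 0], [0.8, 0, 0], [0, 0, 0.2], [0, 0, 0]], "twist": [0, 0, 0, 0, 0, 0, 0]}}

```text
t: 10.35
eef_pos: [0.5663, -0.0587, 0.1216]
ee_rot: [3.141, 0.0, -1.546]
force: [-0.4, 0.1, -2.1]
width: 0.0399
gripper_force: 40.0
```

```bash
python3 - <<'E'
from h import *
go([.5645,-.0591,.12,-1.548])
for c in("top","side"):
    f=imaging.grab_frame(c)
    x,y=(240,140) if c=="top" else (220,180)
    cv2.imwrite(f"pics/{c}2.png",cv2.resize(f["pixels"][y:y+130,x:x+170,::-1],None,fx=4.5,fy=4.5,interpolation=cv2.INTER_CUBIC))
    for n in("blank","jaw_face"):
        for b in models.boxes_of(n,c): print(c,n,round(b["confidence"],2),np.round(b["extent"]).tolist())
E
```

```text
t 10.35 pos [ 0.5663 -0.0587  0.1216] rot [ 3.1407e+00  1.0000e-04 -1.5462e+00] F [-0.4  0.1 -2.1] w 0.0399 g 40.0
travel units [0.02 0.07 0.06] twist units 0.01
top blank 0.96 [153.0, 213.0, 42.0, 19.0]
top blank 0.67 [207.0, 164.0, 40.0, 20.0]
top blank 0.43 [300.0, 201.0, 45.0, 13.0]
top jaw_face 0.63 [334.0, 202.0, 28.0, 24.0]
side blank 0.88 [298.0, 213.0, 17.0, 20.0]
side blank 0.73 [314.0, 242.0, 29.0, 22.0]
side blank 0.63 [268.0, 175.0, 29.0, 27.0]
side blank 0.58 [208.0, 169.0, 28.0, 23.0]
side blank 0.58 [308.0, 243.0, 82.0, 65.0]
side jaw_face 0.83 [314.0, 240.0, 29.0, 18.0]
side jaw_face 0.72 [308.0, 249.0, 89.0, 66.0]
side jaw_face 0.71 [299.0, 213.0, 19.0, 21.0]
```

View pics/side2.png

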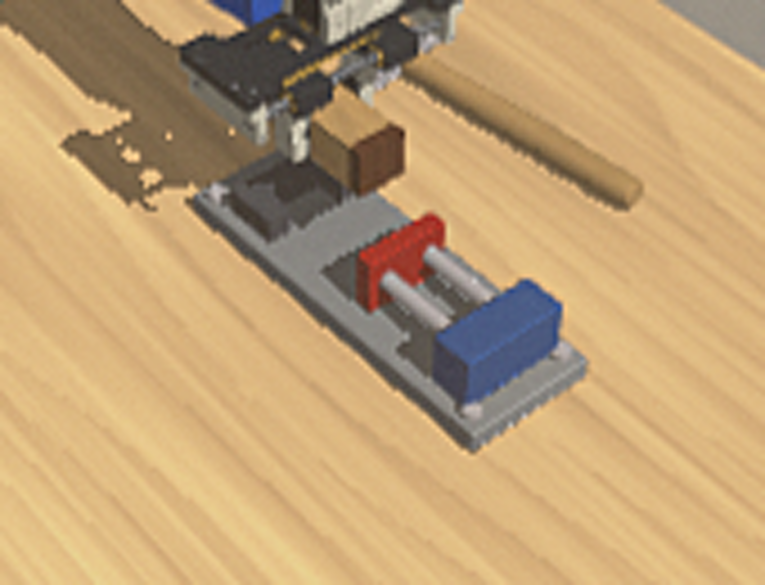

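View pics/top2.png

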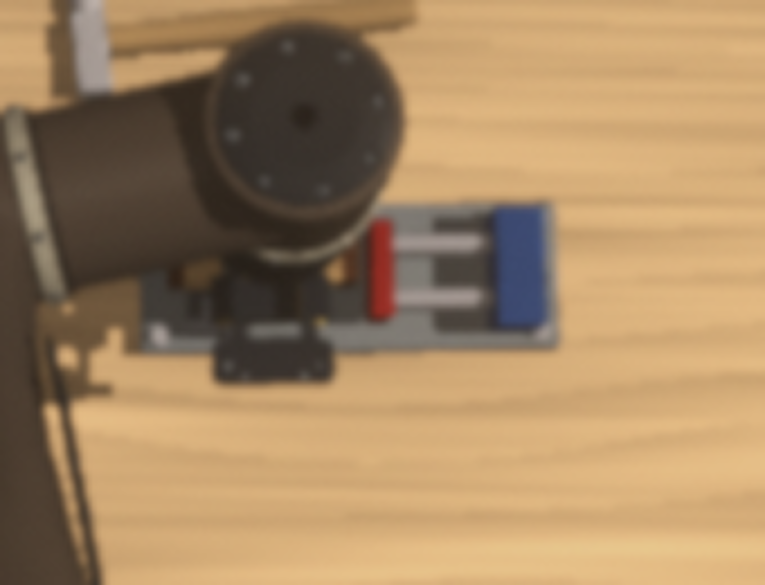

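The side view shows the blank held level, with its dark end face at about full-frame (300,213). That is behind and above the red jaw at (313,240), which is still closed. The top view is mostly hidden by the wrist. I'll fit the end face and the jaw in the same view to get their relative position.

```bash
python3 - <<'E'
from h import *
s=arm.get_state(); z0=s["eef_pos"][2]-.0222; yaw=s["ee_rot"][2]
F={c:imaging.grab_frame(c) for c in("top","side")}
f=F["side"]; p=f["pixels"].astype(int); hsv=cv2.cvtColor(f["pixels"],cv2.COLOR_RGB2HSV).astype(int)
P0=[s["eef_pos"][0],s["eef_pos"][1],z0,yaw]
pred=render(f,[box(64,65,-20,20,0,40)],P0)
near=cv2.dilate(pred,np.ones((9,9)))>0
print("end HSV",hsv[pred>.9].mean(0).round(),"around",[hsv[near&(pred==0)][:,i].mean().round() for i in range(3)])
m0=near&(hsv[...,2]<125)&(hsv[...,1]>80)&(hsv[...,0]<14)
m0=m0.astype(np.float32); print(m0.sum(),pred.sum())
q,c=fit([(f,m0)],[box(64,65,-20,20,0,40)],P0,(0,1)); print("blank from side",np.round(q,4),round(c,3),"tcp",np.round(s["eef_pos"],4))
H=[.5652,-.0891,0,-1.5465]
for k in F:
    h=cv2.cvtColor(F[k]["pixels"],cv2.COLOR_RGB2HSV).astype(int)
    red=((h[...,0]<6)|(h[...,0]>174))&(h[...,1]>150)&(h[...,2]>60)
    red[:150]=0; red=red.astype(np.float32)
    j,c=fit([(F[k],red)],[box(47,63,-35,35,20,69)],H,(0,1)); print(k,"jaw->holder origin",np.round(j,4),round(c,3),red.sum())
    bl=((h[...,0]>100)&(h[...,0]<130)&(h[...,1]>100)).astype(np.float32); bl[:, :300]=0
    j,c=fit([(F[k],bl)],[box(136,172,-45,45,20,66)],H,(0,1,3)); print(k,"housing->origin",np.round(j,4),round(c,3),bl.sum())
# crop overlay
im=cv2.resize(f["pixels"][:,:,::-1][180:300,220:370],None,fx=5,fy=5,interpolation=cv2.INTER_CUBIC)
for boxes,pp,col in(([box(64,65,-20,20,0,40)],q,(0,255,0)),(HO,H,(255,255,0))):
    for b in boxes:
        u=((proj(f,place(b,pp))-[220,180]+.5)*5-.5).astype(np.float32); cv2.polylines(im,[cv2.convexHull(u).astype(int)],True,col,1)
cv2.imwrite("pics/ov3.png",im)
E
```

```text
end HSV [ 12. 123. 106.] around [np.float64(19.0), np.float64(91.0), np.float64(165.0)]
115.0 100.875
blank from side [ 0.5728 -0.05    0.1    -1.5451] 0.251 tcp [ 0.5668 -0.0583  0.1222]
top jaw->holder origin [ 0.5653 -0.0879  0.     -1.5465] 0.985 3015.0
top housing->origin [ 0.597  -0.0937  0.     -1.777 ] 0.918 621.0
side jaw->holder origin [ 0.5713 -0.0868  0.     -1.5465] 0.993 3252.0
side housing->origin [ 0.5612 -0.0882  0.     -1.445 ] 0.679 557.0
```

View pics/ov3.png

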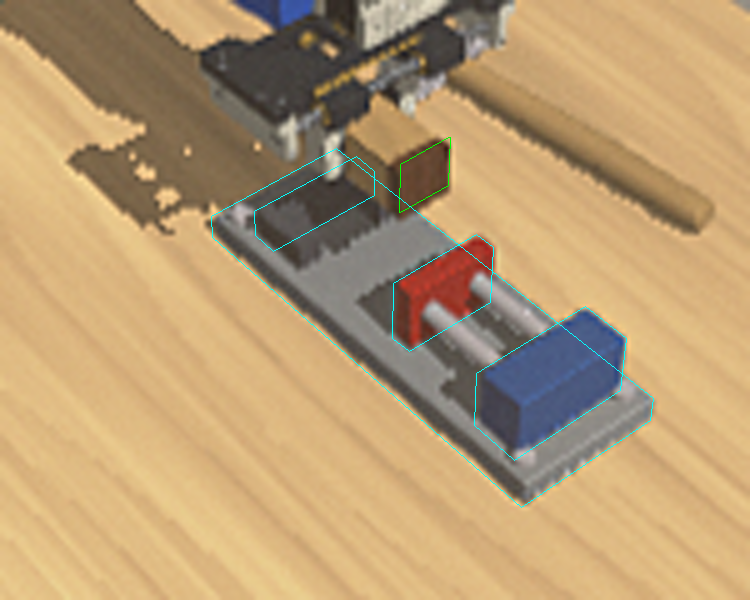

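The overlay shows the holder model sitting well on the plate and housing. My colour masks were too loose, so I'll restrict them and compare again.

```bash
python3 - <<'E'
from h import *
s=arm.get_state(); z0=s["eef_pos"][2]-.0222; yaw=s["ee_rot"][2]
F={c:imaging.grab_frame(c) for c in("top","side")}
H=[.5652,-.0891,0,-1.5465]
for k in F:
    r,g,b=[F[k]["pixels"][...,i].astype(int) for i in range(3)]
    J=[box(47,63,-35,35,20,69)]; B=[box(136,172,-45,45,20,66)]
    for nm,X,m in(("jaw",J,(r>2*g)&(r>2*b)&(r>50)),("housing",B,(b>1.3*r)&(b>40))):
        m=(m&(cv2.dilate(render(F[k],X,H),np.ones((15,15)))>0)).astype(np.float32)
        j,c=fit([(F[k],m)],X,H,(0,1)); print(k,nm,"->origin",np.round(j,4),round(c,3),m.sum())
f=F["side"]
P=[s["eef_pos"][0],s["eef_pos"][1]+.001,z0,yaw]
x0,y0,S2=270,180,10
im=cv2.resize(f["pixels"][:,:,::-1][y0:y0+60,x0:x0+80],None,fx=S2,fy=S2,interpolation=cv2.INTER_CUBIC)
u=((proj(f,place(BL[0],P))-[x0,y0]+.5)*S2-.5).astype(int)
for a in range(8):
    for d in(1,2,4):
        if not a&d: cv2.line(im,tuple(map(int,u[a])),tuple(map(int,u[a|d])),(0,255,0),1)
cv2.imwrite("pics/ov4.png",im)
E
```

```text
top jaw ->origin [ 0.5653 -0.0897  0.     -1.5465] 0.483 104.0
top housing ->origin [ 0.566  -0.09    0.     -1.5465] 0.442 277.0
side jaw ->origin [ 0.5716 -0.0879  0.     -1.5465] 0.772 168.0
side housing ->origin [ 0.5745 -0.0868  0.     -1.5465] 0.355 415.0
```

View pics/ov4.png

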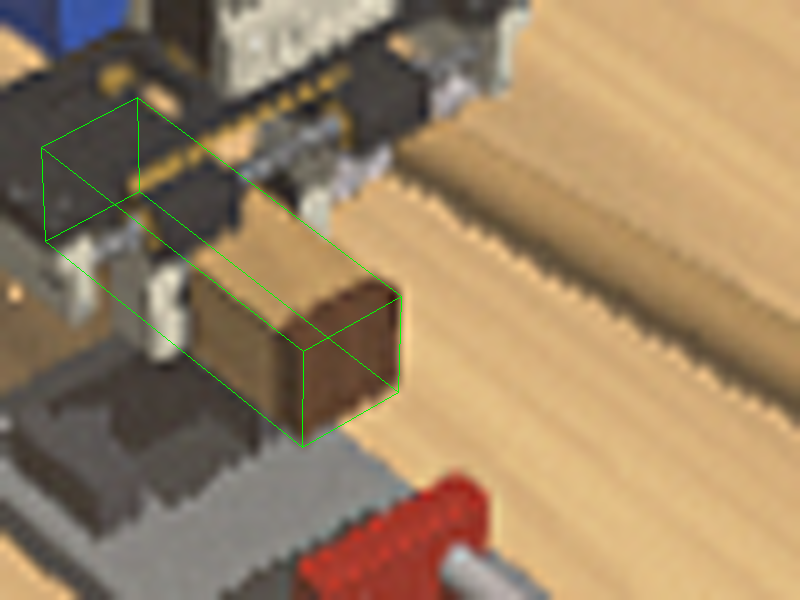

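The front end face is within about 1 px of the prediction: bottom-left corner at crop (300,440) against a predicted (303,447). The blank sits as expected in the grip. Next I trim it sideways, then lower it to just above the stop's height.

{"op": "play_rows", "data": {"travel": [[0, 0.06, 0.5], [0, 0, 0.7], [0, 0, 0.6], [0, 0, 0.3], [0, 0, 0]], "twist": [0, 0, 0, 0, 0]}}

```text
t: 11.48
eef_pos: [0.5648, -0.059, 0.0688]
ee_rot: [3.14, -0.0, -1.546]
force: [-0.1, -0.6, -1.9]
width: 0.0398
gripper_force: 40.0
```

```bash
python3 -c "
from h import *
go([.5653,-.0921,.069,-1.5465])"
```

```text
t 11.47 pos [ 0.5648 -0.059   0.0688] rot [ 3.1402e+00 -3.0000e-04 -1.5458e+00] F [-0.1 -0.6 -1.9] w 0.0398 g 40.0
travel units [ 1.32  0.02 -0.01] twist units 0.0
```

{"op": "play_rows", "data": {"travel": [[0.25, 0, 0], [0.15, 0, 0], [0, 0, 0]], "twist": [0, 0, 0]}}

```text
t: 11.85
eef_pos: [0.5657, -0.0692, 0.07]
ee_rot: [-3.141, 0.0, -1.546]
force: [-0.1, 0.5, -2.0]
width: 0.0399
gripper_force: 40.0
```

{"op": "play_rows", "data": {"travel": [[0.06, 0, 0], [0, 0, 0]], "twist": [0, 0]}}

```text
t: 12.1
eef_pos: [0.5656, -0.0704, 0.0697]
ee_rot: [-3.141, 0.0, -1.546]
force: [-0.3, -0.0, -2.1]
width: 0.0397
gripper_force: 40.0
```

{"op": "play_rows", "data": {"travel": [[0.06, 0, 0], [0, 0, 0]], "twist": [0, 0]}}

```text
t: 12.35
eef_pos: [0.5655, -0.0719, 0.0696]
ee_rot: [3.142, 0.0, -1.546]
force: [-0.8, -0.3, -1.8]
width: 0.0398
gripper_force: 40.0
```

{"op": "play_rows", "data": {"travel": [[0.06, 0, 0], [0, 0, 0]], "twist": [0, 0]}}

```text
t: 12.6
eef_pos: [0.5656, -0.0734, 0.0695]
ee_rot: [3.142, 0.0, -1.546]
force: [-0.8, -0.4, -1.6]
width: 0.0401
gripper_force: 40.0
```

{"op": "play_rows", "data": {"travel": [[0.06, 0, 0], [0, 0, 0]], "twist": [0, 0]}}

```text
t: 12.85
eef_pos: [0.5657, -0.0745, 0.0696]
ee_rot: [-3.141, 0.0, -1.546]
force: [-0.3, 3.8, -1.1]
width: 0.0399
gripper_force: 40.0
```

Contact came at y = -0.0742, which puts the clamped centre at y ≈ -0.0922. I'll push to y ≈ -0.095, which leaves about 3 mm of clearance at the stop.

{"op": "play_rows", "data": {"travel": [[0.15, 0, 0], [0.15, 0, 0], [0.15, 0, 0], [0.15, 0, 0], [0.15, 0, 0], [0.08, 0, 0], [0, 0, 0], [0, 0, 0]], "twist": [0, 0, 0, 0, 0, 0, 0, 0]}}

```text
t: 13.85
eef_pos: [0.5662, -0.0948, 0.0696]
ee_rot: [-3.141, 0.001, -1.546]
force: [-1.3, 7.2, -0.8]
width: 0.0398
gripper_force: 40.0
```

```bash
python3 - <<'E'
from h import *
go([.5654,-.0952,.0422,-1.5465])
f=imaging.grab_frame("side"); s=arm.get_state()
P=[s["eef_pos"][0],s["eef_pos"][1]+.000,s["eef_pos"][2]-.0222,s["ee_rot"][2]]
x0,y0,S2=265,190,9
im=cv2.resize(f["pixels"][:,:,::-1][y0:y0+65,x0:x0+88],None,fx=S2,fy=S2,interpolation=cv2.INTER_CUBIC)
for B,pp,c in((BL[0],P,(0,255,0)),(HO[1],[.5652,-.0891,0,-1.5465],(255,255,0))):
  u=((proj(f,place(B,pp))-[x0,y0]+.5)*S2-.5).astype(int)
  for a in range(8):
    for d in(1,2,4):
        if not a&d: cv2.line(im,tuple(map(int,u[a])),tuple(map(int,u[a|d])),c,1)
cv2.imwrite("pics/ov5.png",im)
E
```

```text
t 13.85 pos [ 0.5662 -0.0948  0.0696] rot [-3.1413e+00  9.0000e-04 -1.5459e+00] F [-1.3  7.2 -0.8] w 0.0398 g 40.0
travel units [0.01 0.03 1.1 ] twist units 0.0
```

View pics/ov5.png

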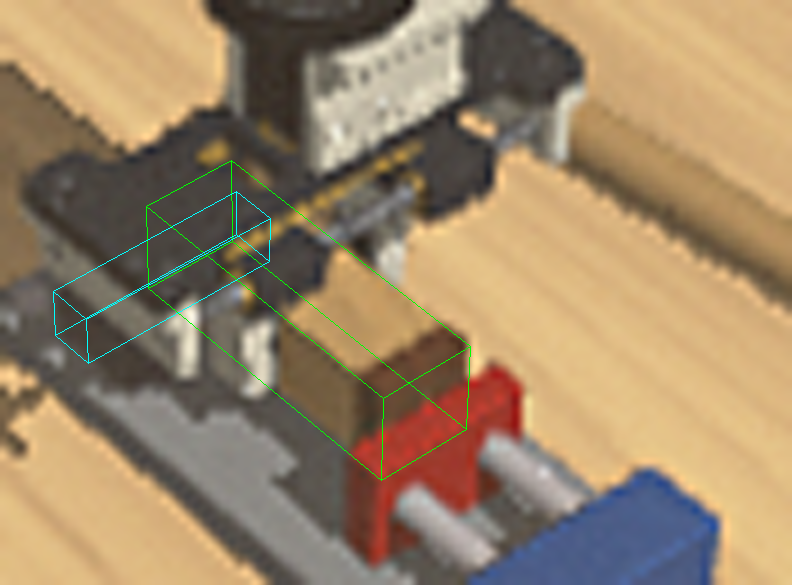

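The blank is level and holding the red jaw back, with its end at crop (420,400). The jaw stands clear of its closed position. I lower in small steps, watching the force as it passes the stop top (TCP z ≈ 0.064).

{"op": "play_rows", "data": {"travel": [[0, 0.03, 0.12], [0, 0, 0.12], [0, 0, 0.12], [0, 0, 0]], "twist": [0, 0, 0, 0]}}

```text
t: 14.4
eef_pos: [0.5663, -0.0948, 0.0609]
ee_rot: [-3.14, 0.001, -1.545]
force: [1.3, 6.5, -1.9]
width: 0.0398
gripper_force: 40.0
```

{"op": "play_rows", "data": {"travel": [[0, 0, 0.12], [0, 0, 0.12], [0, 0, 0.12], [0, 0, 0.12], [0, 0, 0.1], [0, 0, 0]], "twist": [0, 0, 0, 0, 0, 0]}}

```text
t: 15.15
eef_pos: [0.5665, -0.0947, 0.0464]
ee_rot: [-3.139, 0.001, -1.545]
force: [1.8, 7.1, -1.4]
width: 0.0401
gripper_force: 40.0
```

{"op": "play_rows", "data": {"travel": [[0, 0, 0.08], [0, 0, 0.06], [0, 0, 0]], "twist": [0, 0, 0]}}

```text
t: 15.52
eef_pos: [0.5666, -0.0947, 0.0431]
ee_rot: [-3.139, 0.001, -1.545]
force: [0.6, 7.1, 0.4]
width: 0.0399
gripper_force: 40.0
```

{"op": "play_rows", "data": {"travel": [[0, 0, 0.04], [0, 0, 0], [0, 0, 0]], "twist": [0, 0, 0]}}

```text
t: 15.9
eef_pos: [0.5666, -0.0948, 0.0425]
ee_rot: [-3.139, 0.001, -1.545]
force: [-0.0, 7.0, 4.3]
width: 0.04
gripper_force: 40.0
```

The blank is on the floor: the upward force rises at TCP z = 0.0425, and the jaw still presses with 7 N. Now I release.

{"op": "play_rows", "data": {"travel": [[0, 0, 0], [0, 0, 0], [0, 0, 0], [0, 0, 0], [0, 0, 0]], "twist": [0, 0, 0, 0, 0], "fingers": 0.75}}

```text
t: 16.52
eef_pos: [0.5654, -0.0957, 0.0415]
ee_rot: [3.142, -0.0, -1.546]
force: [0.1, 0.5, -0.1]
width: 0.0658
gripper_force: 0.0
```

{"op": "play_rows", "data": {"travel": [[0, 0, -0.3], [0, 0, -0.6], [0, 0, -0.8], [0, 0, -1], [0, 0, -1], [0, 0, -1], [0, 0, -1], [0, 0, -1]], "twist": [0, 0, 0, 0, 0, 0, 0, 0]}}

```text
t: 17.52
eef_pos: [0.5653, -0.0956, 0.2113]
ee_rot: [-3.14, 0.0, -1.546]
force: [0.6, 0.4, 0.5]
width: 0.0659
gripper_force: 0.0
```

{"op": "play_rows", "data": {"travel": [[-1, 0, -0.5], [-1, 0, 0], [-1, 0, 0], [-1, 0, 0], [-1, 0, 0], [-1, 0, 0], [-1, 0, 0], [0, 0, 0]], "twist": [0, 0, 0, 0, 0, 0, 0, 0]}}

```text
t: 18.52
eef_pos: [0.561, 0.0806, 0.2228]
ee_rot: [-3.14, 0.001, -1.544]
force: [-0.9, 0.1, -0.2]
width: 0.0658
gripper_force: 0.0
```

```bash
python3 - <<'E'
from h import *
x0,S2=[(250,150),(250,190)],5
ims=[]
for c,(x,y) in zip(("top","side"),x0):
    f=imaging.grab_frame(c)
    im=cv2.resize(f["pixels"][:,:,::-1][y:y+110,x:x+140],None,fx=2.8*2,fy=2.8*2,interpolation=cv2.INTER_CUBIC)
    cv2.imwrite(f"pics/{c}6.png",im)
    for o in models.boxes_of("blank",c): print(c,round(o["confidence"],2),np.round(o["extent"]).tolist())
    v=sil("blank",c,proj(f,[[.566,-.092,.04]])[0])
    print(c,[np.round(q,4) for q in fit([(f,v)],BL,[.566,-.0922,.02,-1.5465],(0,1,3))])
E
```

```text
top 0.78 [308.0, 203.0, 42.0, 15.0]
top 0.63 [193.0, 159.0, 11.0, 6.0]
top 0.4 [340.0, 199.0, 27.0, 29.0]
top 0.23 [416.0, 282.0, 21.0, 16.0]
top [array([ 0.5665, -0.0886,  0.02  , -1.5494]), np.float64(0.0594)]
side 0.84 [296.0, 230.0, 32.0, 23.0]
side 0.73 [208.0, 169.0, 24.0, 23.0]
side 0.67 [268.0, 175.0, 26.0, 23.0]
side 0.25 [306.0, 245.0, 85.0, 68.0]
side [array([ 0.5686, -0.0736,  0.02  , -1.5942]), np.float64(0.3304)]
```

View pics/side6.png

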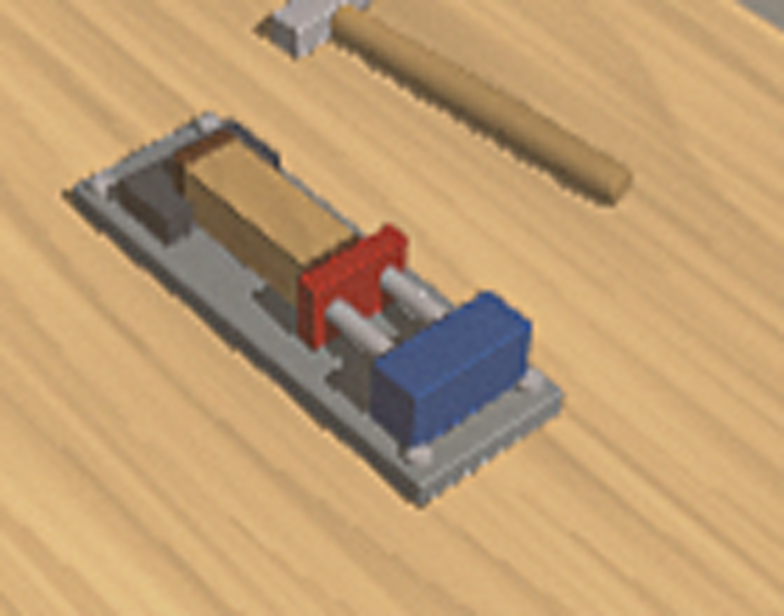

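View pics/top6.png

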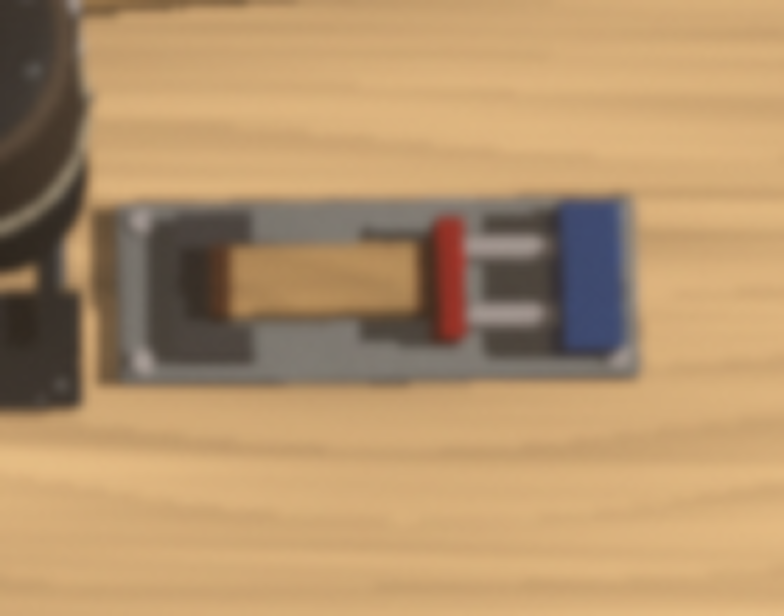

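Both views show the blank flat on the floor and square between the cheeks. Its far end is against the stop (top crop (208,280)), and the red jaw presses the near end. The gripper is clear, and the hammer is undisturbed.

```bash
python3 -c "
from station import arm
print(arm.job_done())"
```

```text
the job is handed in; nothing more can be done
None
```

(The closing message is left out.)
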